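# Shim the rocking balance

## Robot

A 6-joint arm with a two-finger parallel gripper is mounted at the origin on a cart in front of the work surface, level with it; the furniture and walls round the work are solid. World frame = base frame: x ahead of the robot, y to its left, z up, the work surface at z = 0. Lengths are in mm, angles in rad, forces in N, time in s.
With the tool pointing down it reaches from about 275 to 1000 mm from the base axis. Payload 8.4 kg.
Tool frame: the origin (TCP) lies at the very end of the fingers, on their centre line; the grasp point (between the pads) lies 19 mm behind it (r.pinch_z is the distance from the TCP to the grasp point, in mm); z points along the fingers, y is the line along which they close (so a half turn about z gives the same grasp; the last joint's range is limited). The gripper opens to 85 mm and grips with 20 to 120 N. Pads are 22 mm wide; open, the fingers measure 114 mm over their backs; the gripper's body (76 mm by 85 mm) begins 54 mm behind the grasp point. The pads swing forward as they close: fully open they stand 13 mm farther back than shut.
Start: joints at [-1.238, 0.353, 1.633, -0, 1.155, -0.002], TCP at [205.361, -590.3, 231.281] pointing down, gripper open.
Joint ranges: [-2.63, 2.63], [-0.92, 2.1], [0.06, 2.66], [-1.3, 4.44], [0, 2.69], [-3.02, 3.02]. Speed limits (rad/s): [2.22, 2.22, 2.79, 3.14, 3.14, 3.14].

## Interface

Orientations are given as [roll, pitch, yaw] about the fixed x, y, z axes, in that order (R = Rz(yaw) Ry(pitch) Rx(roll)).
In Python, from rig import r gives the robot as it stands.
- The arm moves only by the tool carry_out, never from a script. Its argument "series" is a list of rows, each a list of 7 numbers: the turn, a rotation vector about the tool's x, y, z as a fraction of full scale, then the shift along the tool's x, y, z as a fraction of full scale, then the gripper command: -1 is fully open, 1 is shut, values between are in proportion. A call has 1 to 8 rows; each row is the pose to reach, as a shift and turn from the pose commanded when the call began, along the tool's axes at that moment, turning the shorter way round; what a row does not reach only later rows make up. Full scale, the value 1, is 0.25 m for a shift and pi rad for a turn. A row lasts 1/8 s, in which the tool goes at most 62.5 mm and 10.7 degrees, less where a joint would pass 70% of its speed; a pose out of reach is approached as far as the arm can. A call with a number of a shift or a turn outside -1 to 1 is refused whole. A call with a gripper value outside its range is refused whole. The fingers move at their own pace and stop on an object; "force" is the grip in N (left out, the last holds). Time passes only in rows, so rows that repeat a pose let the fingers close. It gives the time, the measured TCP pose, the force, the opening and the grip force at its end, in the units of the state.
- r.sense(): the state, without advancing time (a new reading comes with each control period).
- r.grab_frame(name): name is "scene" or "side" or "wrist"; returns the picture (480x640x3 uint8, red, green, blue); there is no depth.
- r.get_calibration(name): a dict with "K" (3x3 intrinsics, pixels), "distortion" ([k1, k2, p1, p2, k3] as OpenCV has them; the pictures are not rectified), "pose" (4x4, takes a point from camera to world coordinates). Camera axes: x right, y up, looking along -z (the intrinsics and any distortion apply to the point x, -y, -z); pixel columns grow to the right and rows downward; lengths in mm; the calibration is good to about 2 mm. A picture is of the moment at which its call begins: read the wrist's pose just before it. get_calibration takes no time and is no camera call; for the wrist camera it gives the pose at the moment of the call.
- r.sign_off(): hands the job in; it is judged then, once.
Trained networks look in the newest picture that a camera, given by its name, has taken for a name from the list of things; names that differ only in an ending like _2 or _b are one class to them, and where a whole thing is asked for, a point or a joint stands for the part that bears it (a point fixed in the world has none). Each returns a list of dicts, best first, with "score" (0 to 1); they miss things now and then, are a little off and sometimes report something else, mostly with a low value. They report only what shows in the picture. A call takes as long as a camera call. They do not tell look-alikes from the thing itself.
- r.silhouettes(camera, label): "region" (480x640 bool, what is visible of it) and "position" ([row, column] in pixels, amid what is visible of it).
The state is a dict: "clock": time; "qpos": joint angles; "qvel": joint speeds; "joint_efforts": joint torques, N m; "eef_pos": TCP position; "tcp_rot": TCP orientation; "contact_force": force on the tool from outside, world axes, zero at the start; "wrist_torque": the same for the moment, N m; "opening": opening from 0.0 (shut) to 1.0 (fully open); "grasp_force": force on a finger pad.
Only numpy, scipy, OpenCV 4.12 (cv2) and the standard library are available. Lean on these libraries where they do the work, as an engineer would, in place of code of your own. Each camera call takes 0.05 s, during which the arm holds its last target. There are 200 camera calls.

## Task

The bench balance rocks because its front-left foot is stuck too short: it leans onto that corner and the diagonally opposite foot hangs in the air. With your fingertips push the wooden wedge along the worktop, thin end first, under the short foot until the balance stands level with the opposite foot firmly down on the worktop, without shoving the balance out of its place. Do not pick up the wedge or the balance, leave the other things where they are, and take your hand away at the end.

Things in the scene. Friction and masses are not known exactly. Their poses are not given: they have to be found in the camera images.
- balance: Bench balance, white, round steel pan, dark display strip; loose, 2.3 kg. Housing 140 (x) by 190 mm (y), 20 to 52 mm above its origin, pan top at 62 mm. Origin: below the housing's middle, level with the three good soles. Own +x runs from its front (display) to its back, +y to its left, +z up (vertical when level). Leans 0.05 to 0.10 rad towards the short foot at the start.
- short_foot: Front-left foot, at (-48, +72) mm of the balance, 22 mm behind the front face, seized 4.5 to 8 mm too short. Black rubber, 23 mm diameter, slightly domed sole. Origin: lowest point of the sole. At the start it stands on the worktop, carrying about 4 N; it must rise 4.5 to 8 mm, and the opposite foot comes down as it rises.
- opposite_foot: Back-right foot, at (+48, -72) mm of the balance. Origin: lowest point of its sole. At the start it hangs as far above the worktop as the short foot is short; z is 0 when it is down. When it just touches it bears nothing yet: the wedge must go about 5 to 10 mm further to set it down firmly, and gets harder to push there (8 to 15 N, before that 5 to 8 N); beyond that the balance slides along.
- wedge: Light wood wedge, loose, about 100 g, 120 mm long (x), 44 mm wide (y). Origin: centre of its underside. Thin nose at +x; the top rises evenly from 1.5 mm at the nose to 12 mm at x = -48 mm. It starts in front of the short foot, nose roughly towards it, up to 45 mm to either side and 0.35 rad askew; it goes under along the balance's own +x. Centre of mass at x = -22 mm. Self-locking.
- wedge_nose (a point): Middle of the wedge's thin front edge, on the underside. The balance is level when the short foot is about 30 to 62 mm behind this edge, by how short it is.
- wedge_heel (a point): Middle of the flat back face of the wedge's upright heel block (12 mm thick, 44 mm wide, 24 mm high), 12 mm above the underside: the face to push.
- loose_lid: Bystander: round aluminium lid, 58 mm diameter, 10 mm high, in front of the balance to the right; origin centre of its underside.
- pen: Bystander: blue capped marker lying to the right of the balance, 138 mm long (its y), 17 mm thick; origin centre of its underside.
- lid_b: Bystander: upturned round tin lid holding yellow wax, 58 mm diameter, 10 mm high, to the left of the balance; origin centre of its underside.
- jar_1: Bystander: glass jar with a gold lid, 63 mm diameter, 72 mm high, well to the left; origin centre of its underside.
- dropper_bottle: Bystander: small amber dropper bottle, 34 mm diameter, 98 mm high, to the left of the wedge near the table's front edge; origin centre of its underside.
Not all that is in view belongs to the job. Of the things shaped like the wedge, the wood one is meant.

How it is judged:
By the outcome, as a careful person would: the job done as asked, in the order asked, and still so for the second after the job is handed in, with the robot touching nothing.
It also fails if it takes over 72 s, if anything falls off the work surface, if the arm or the gripper's body presses on something with over 40 N, if the wrist force passes 120 N, or if a joint passes its speed limit or range.

## Working session

There is one attempt and no reset: what is moved stays moved. The work goes in short steps, Python scripts to look and compute and a tool call to move; the robot and the scene stay as the last step left them, time stands still between calls to the robot, and variables do not carry over. Pictures are saved under pics/ and viewed, at most 11 in all, crops included, and the job is handed in when it is done.

Besides the shell and the picture viewer there is one more tool, called after "Request:" as a command line: name --pt "numbers of a row" for each row, then --argument value for the rest. carry_out: Moves the arm, as the interface text tells. Its arguments: {"type":"object","properties":{"series":{"type":"array"},"force":{"type":"number"}},"required":["series"]}

```bash
mkdir -p pics; ls
cat > h.py <<'E'
import numpy as np,cv2
from rig import r
def ray(cam,uv,z,c=None):
    c=c or r.get_calibration(cam)
    p=cv2.undistortPoints(np.float64(uv).reshape(-1,1,2),np.array(c["K"]),np.array(c["distortion"])).reshape(-1,2)
    T=np.array(c["pose"]);d=np.c_[p[:,0],-p[:,1],-np.ones(len(p))]@T[:3,:3].T
    o=T[:3,3];return o+d*((z-o[2])/d[:,2])[:,None]
def proj(cam,P,c=None):
    c=c or r.get_calibration(cam)
    T=np.array(c["pose"]);q=(np.float64(P).reshape(-1,3)-T[:3,3])@T[:3,:3];q=q*[1,-1,-1]
    return cv2.projectPoints(q,np.zeros(3),np.zeros(3),np.array(c["K"]),np.array(c["distortion"]))[0].reshape(-1,2)
def save(n,im): cv2.imwrite("pics/"+n,im[:,:,::-1])
E
python3 - <<'E'
from h import *
for c in("scene","side"):
    im=r.grab_frame(c);save(c+"0.png",im)
    for l in("wedge","balance","wedge_heel","short_foot"):
        for d in r.silhouettes(c,l)[:3]: 
            cn=cv2.minAreaRect(np.argwhere(d["region"])[:,::-1].astype(np.float32))
            print(c,l,round(d["score"],2),d["position"],d["region"].sum(),np.round(cv2.boxPoints(cn)).tolist())
    print(np.round(r.get_calibration(c)["pose"],2).tolist())
s=r.sense();print(s["clock"],s["eef_pos"],s["tcp_rot"])
E
```

```text
pics
scene wedge 0.97 [324.2, 467.7] 1097 [[436.0, 333.0], [478.0, 297.0], [493.0, 316.0], [451.0, 352.0]]
scene wedge 0.85 [249.9, 289.6] 434 [[271.0, 242.0], [309.0, 242.0], [309.0, 257.0], [271.0, 257.0]]
scene balance 0.86 [253.6, 384.7] 2087 [[334.0, 236.0], [408.0, 217.0], [421.0, 267.0], [347.0, 286.0]]
scene wedge_heel 0.69 [251.6, 289.6] 434 [[269.0, 256.0], [271.0, 241.0], [310.0, 245.0], [308.0, 260.0]]
scene wedge_heel 0.68 [325.0, 468.0] 1045 [[438.0, 334.0], [477.0, 298.0], [493.0, 316.0], [454.0, 351.0]]
[[0.57, 0.38, -0.73, -497.18], [-0.82, 0.26, -0.5, -1039.33], [0.0, 0.89, 0.46, 722.27], [0.0, 0.0, 0.0, 1.0]]
side wedge 0.78 [173.5, 338.5] 377 [[320.0, 177.0], [322.0, 165.0], [361.0, 173.0], [359.0, 185.0]]
side wedge 0.71 [269.7, 316.1] 676 [[290.0, 272.0], [299.0, 255.0], [339.0, 275.0], [331.0, 292.0]]
side balance 0.82 [221.3, 289.2] 3147 [[243.0, 221.0], [305.0, 171.0], [337.0, 211.0], [276.0, 261.0]]
side wedge_heel 0.88 [273.7, 317.8] 735 [[289.0, 271.0], [297.0, 253.0], [341.0, 275.0], [332.0, 292.0]]
side wedge_heel 0.72 [178.0, 339.4] 349 [[320.0, 176.0], [323.0, 165.0], [361.0, 176.0], [358.0, 188.0]]
side wedge_heel 0.63 [220.9, 352.4] 228 [[345.0, 217.0], [365.0, 217.0], [365.0, 229.0], [345.0, 229.0]]
[[-1.0, 0.03, -0.03, 490.4], [-0.04, -0.58, 0.81, 665.57], [0.01, 0.82, 0.58, 742.33], [0.0, 0.0, 0.0, 1.0]]
0.5 [ 205.36318622 -590.28828093  231.27249722] [-3.14157099e+00 -7.62999715e-06  3.34794943e-01]
```

Run:
```python
from h import *
a=cv2.imread("pics/scene0.png")[:,:,::-1];b=cv2.imread("pics/side0.png")[:,:,::-1]
A=cv2.resize(a[180:390,240:520],(800,600));B=cv2.resize(b[140:320,200:440],(800,600))
save("a.png",A);save("b.png",B)
for c,uv in(("scene",[[468,324],[290,250],[385,253]]),("side",[[338,173],[316,270],[289,221]])): print(c,ray(c,uv,8).round())
```

```text
scene [[ 486. -708.    8.]
 [ 527. -222.    8.]
 [ 649. -423.    8.]]
side [[ 494. -710.    8.]
 [ 537. -231.    8.]
 [ 620. -432.    8.]]
```

View pics/a.png

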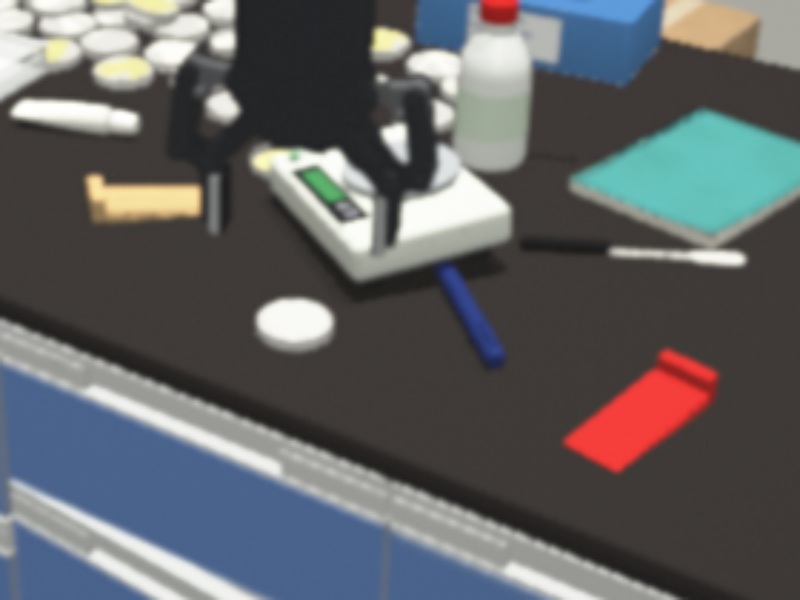

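View pics/b.png

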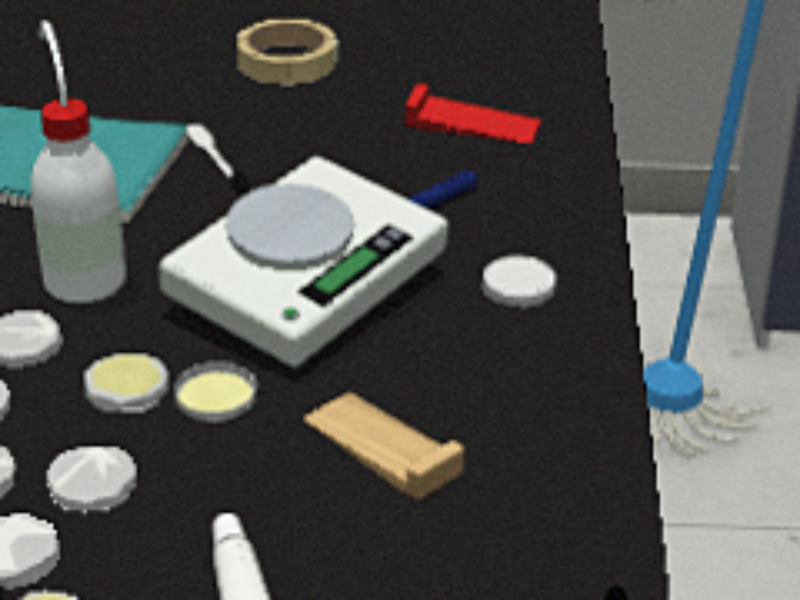

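The side view (crop b) shows the balance with its front-left corner at (295,365), the wood wedge at (305–462, 393–497) with its nose up-left towards the corner, and a red decoy at the far right. I'll fit rough poses, then move the arm for a close look.

```bash
cat >> h.py <<'E'
from scipy.spatial.transform import Rotation as Ro
from scipy.optimize import least_squares
def go(p,yaw,ref=None):
    "row numbers for vertical tool at world p, yaw"
    s=r.sense();R0=Ro.from_euler("xyz",s["tcp_rot"]);d=R0.inv().apply(np.array(p)-s["eef_pos"])/250
    t=(R0.inv()*Ro.from_euler("xyz",[np.pi,0,yaw])).as_rotvec()/np.pi
    print("row",np.round(t,4).tolist(),np.round(d,4).tolist(),"mm",np.round(d*250,1))
AX=np.array([48,72,0])/np.hypot(48,72)
def bal(q,L):  # q=x,y,yaw,lean ; L local points
    L=np.float64(L).reshape(-1,3)
    M=Ro.from_rotvec(-q[3]*AX)  # lean about line through front-right/back-left feet
    return Ro.from_euler("z",q[2]).apply(M.apply(L))+[q[0],q[1],0]
def wed(q,L):
    return Ro.from_euler("z",q[2]).apply(np.float64(L).reshape(-1,3))+[q[0],q[1],0]
def fit(f,obs,q0,fix=None):
    # obs: list of (cam,cal,local,uv)
    g=lambda q:np.concatenate([(proj(c,f(q,L),k)-uv).ravel() for c,k,L,uv in obs])
    s=least_squares(g,q0,loss="soft_l1",x_scale=[10,10,.1,.03][:len(q0)]);print(np.round(s.x,3),"res",np.round(s.fun,1));return s.x
E
python3 - <<'E'
from h import *
k=r.get_calibration("side");f=lambda a:np.array(a)*.3+[200,140]
print(bal([0,0,0,.07],[-48,72,0]))
b=fit(bal,[("side",k,[[-70,95,52],[-70,-95,52],[70,95,52],[70,-95,52]],f([[294,344],[447,218],[163,268],[317,157]]))],[640,-420,0,.07])
w=fit(wed,[("side",k,[[60,22,0],[60,-22,0],[-60,22,0],[-60,-22,24],[-60,22,24]],f([[305,418],[350,394],[416,497],[462,445],[418,475]]))],[530,-230,0])
print("foot",bal(b,[-48,72,0]),"nose",wed(w,[60,0,0]))
go([470,-300,300],0)
E
```

```text
[[-47.83723571  71.89149047  -5.5868128 ]]
[ 6.10018e+02 -4.07896e+02 -6.02000e-01  8.60000e-02] res [ 0.7 -0.2  1.5  1.2 -2.6 -0.7 -0.6 -0.1]
[ 539.92  -227.997   -0.789] res [-0.6 -0.3 -0.1 -0.6  0.2  1.2  0.9  0.2 -0.3 -0.4]
foot [[ 611.30505872 -321.64358227   -6.85190192]] nose [[ 582.2089198  -270.56096463    0.        ]]
row [-0.0, -0.0, 0.1066] [1.3813, -0.7489, -0.2749] mm [ 345.3 -187.2  -68.7]
```

Run:
```python
from h import *
go([340,-430,300],-0.15)
```

```text
row [-0.0, -0.0, 0.1543] [0.7193, -0.4286, -0.2749] mm [ 179.8 -107.2  -68.7]
```

Request:
carry_out --pt "0 0 0.154 0.72 -0.43 -0.275 0.6" --pt "0 0 0.154 0.72 -0.43 -0.275 0.6" --pt "0 0 0.154 0.72 -0.43 -0.275 0.6" --pt "0 0 0.154 0.72 -0.43 -0.275 0.6" --pt "0 0 0.154 0.72 -0.43 -0.275 0.6" --pt "0 0 0.154 0.72 -0.43 -0.275 0.6" --pt "0 0 0.154 0.72 -0.43 -0.275 0.6"

```text
clock: 1.38
eef_pos: [339.2, -430.3, 299.5]
tcp_rot: [-3.141, 0.001, -0.15]
contact_force: [-0.0, -0.0, -0.9]
opening: 0.202
grasp_force: 0.0
```

Run:
```python
from h import *
go([480,-260,300],-0.6)
s=r.sense();print(s["clock"],s["eef_pos"],s["tcp_rot"],s["opening"],np.round(r.get_calibration("wrist")["pose"],2))
```

```text
row [-0.0001, 0.0003, 0.1432] [0.4549, -0.7577, -0.0023] mm [ 113.7 -189.4   -0.6]
1.375 [ 339.21747677 -430.27767728  299.45445764] [-3.14122447e+00  8.01954695e-04 -1.50142269e-01] 0.20194837439113905 [[-1.5000e-01  9.5000e-01  2.6000e-01  4.0572e+02]
 [-9.9000e-01 -1.4000e-01 -4.0000e-02 -4.3950e+02]
 [-0.0000e+00 -2.7000e-01  9.6000e-01  4.4228e+02]
 [ 0.0000e+00  0.0000e+00  0.0000e+00  1.0000e+00]]
```

Request:
carry_out --pt "0 0 0.143 0.6 -0.76 -0.1 0.6" --pt "0 0 0.143 0.6 -0.76 -0.1 0.6" --pt "0 0 0.143 0.6 -0.76 -0.1 0.6" --pt "0 0 0.143 0.6 -0.76 -0.1 0.6" --pt "0 0 0.143 0.6 -0.76 -0.1 0.6" --pt "0 0 0.143 0.6 -0.76 -0.1 0.6" --pt "0 0 0.143 0.6 -0.76 -0.1 0.6"

```text
clock: 2.25
eef_pos: [515.4, -265.3, 324.6]
tcp_rot: [3.141, 0.001, -0.6]
contact_force: [-0.6, -1.4, 0.0]
opening: 0.198
grasp_force: 0.0
```

Run:
```python
from h import *
k=r.get_calibration("wrist");im=r.grab_frame("wrist");save("w1.png",im)
import pickle;pickle.dump(k,open("k1.pkl","wb"))
s=r.sense();print(s["clock"],s["eef_pos"],s["tcp_rot"])
# predicted landmark pixels
print(proj("wrist",bal([610,-408,-.602,.086],[[-70,95,52],[-70,-95,52],[70,95,52],[70,-95,52]])).round())
print(proj("wrist",wed([540,-228,-.789],[[60,22,0],[60,-22,0],[-60,22,24],[-60,-22,24]])).round())
```

```text
2.3 [ 515.47328018 -265.28169937  324.73822954] [ 3.14122277e+00  6.17933651e-04 -6.00304823e-01]
[[298. 123.]
 [465. 125.]
 [295. -14.]
 [478. -14.]]
[[284. 143.]
 [317. 150.]
 [267. 237.]
 [300. 243.]]
```

View pics/w1.png

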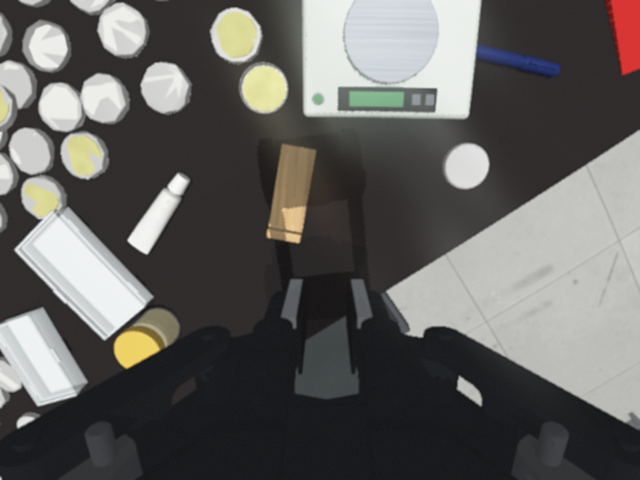

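The picture shows the wedge with its nose at (283–316,146) and heel at (267–299,242), and the balance's front edge from (303,117) to (470,119). The wax lid at (264,88) stands to the left, and the fingers are at (290–360,300).

Run:
```python
from h import *
import pickle;k1=pickle.load(open("k1.pkl","rb"))
im=cv2.imread("pics/w1.png")
save("w1c.png",cv2.resize(im[90:260,240:480,::-1],(800,567),interpolation=cv2.INTER_CUBIC))
for l in("wedge","balance"):
    for d in r.silhouettes("wrist",l)[:2]:
        c=max(cv2.findContours(d["region"].astype(np.uint8),0,2)[0],key=cv2.contourArea)
        print(l,d["score"],cv2.approxPolyDP(c,3,True).reshape(-1,2).tolist())
```

```text
wedge 0.73 [[605, 0], [622, 71], [639, 67], [639, 0]]
wedge 0.6 [[282, 145], [267, 236], [299, 242], [315, 150]]
balance 0.92 [[302, 0], [305, 115], [467, 116], [480, 0]]
```

View pics/w1c.png

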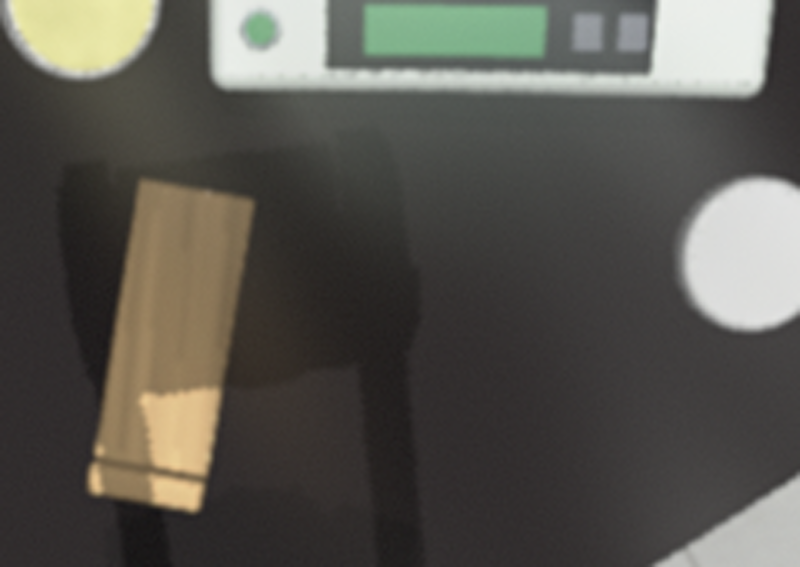

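The crop shows the wedge's nose corners at (282,144) and (316,150), its heel corners at (266,238) and (301,244), and the balance's top front edge from (303,114) to (470,115).

```bash
cat >> h.py <<'E'
def rel(b,w):
    ux=np.array([np.cos(b[2]),np.sin(b[2])]);uy=np.array([-ux[1],ux[0]])
    F=bal(b,[-48,72,6])[0,:2];N=wed(w,[60,0,0])[0,:2]
    print("foot",F.round(1),"nose",N.round(1),"nose past foot",round((N-F)@ux,1),"lat",round((N-F)@uy,1),"askew",round(w[2]-b[2],3))
E
python3 - <<'E'
from h import *
import pickle;k1=pickle.load(open("k1.pkl","rb"));k=r.get_calibration("side");f=lambda a:np.array(a)*.3+[200,140]
bo=[("wrist",k1,[[-70,95,52],[-70,-95,52]],[[303,114],[470.5,115]])]
b=fit(bal,bo+[("side",k,[[-70,95,52],[-70,-95,52],[70,95,52],[70,-95,52]],f([[294,344],[447,218],[163,268],[317,157]]))],[610,-408,-.6,.07])
w=fit(wed,[("wrist",k1,[[60,22,0],[60,-22,0],[-60,22,24],[-60,-22,24]],[[282,144],[316.2,150],[266.4,237.6],[300.9,243.6]])],[540,-228,-.79])
rel(b,w)
L=k1["pose"];e=ray("wrist",[[302.3,0],[303.5,110]],50,k1);d=e[0]-e[1];print("edge yaw L",np.arctan2(d[1],d[0]))
e=ray("wrist",[[481.5,0],[470.5,110]],57,k1);d=e[0]-e[1];print("R",np.arctan2(d[1],d[0]))
e=ray("wrist",[[303,114]],42,k1)[0]-ray("wrist",[[470.5,115]],50,k1)[0];print("F",np.arctan2(e[1],e[0])-np.pi/2)
E
```

```text
[ 6.15354e+02 -4.19766e+02 -5.99000e-01  1.28000e-01] res [ 0.3  0.8 -0.1  0.8 -0.6 -1.2 -0.1 -0.8 -3.7 -2.8 -2.  -3.3]
[ 540.042 -227.1     -0.773] res [ 0.2 -0.1 -0.1 -0.2  0.4  0.4 -0.6 -0. ]
foot [ 616.2 -333.1] nose [ 583. -269.] nose past foot -63.6 lat 34.2 askew -0.175
edge yaw L -0.6004925281736164
R -0.6276256056380236
F -0.6000774693424499
```

Run:
```python
from h import *
import pickle;k1=pickle.load(open("k1.pkl","rb"));k=r.get_calibration("side");f=lambda a:np.array(a)*.3+[200,140]
w=[540,-227,-.773]
for le in(.06,.09):
    g=lambda q,L:bal([*q,le],L)
    b=fit(g,[("wrist",k1,[[-70,95,52],[-70,-95,52]],[[303,114],[470.5,115]])],[612,-412,-.6]);rel([*b,le],w)
    b=fit(g,[("side",k,[[-70,95,52],[-70,-95,52],[70,95,52],[70,-95,52]],f([[294,344],[447,218],[163,268],[317,157]]))],[612,-412,-.6]);rel([*b,le],w)
```

```text
[ 6.14654e+02 -4.17206e+02 -5.99000e-01] res [-0.3  0.   0.3  0. ]
foot [ 615.5 -330.5] nose [ 582.9 -268.9] nose past foot -61.6 lat 32.5 askew -0.174
[ 6.09497e+02 -4.06488e+02 -6.02000e-01] res [ 0.7 -1.1  1.5  1.1 -2.6 -0.7 -0.6  0.7]
foot [ 610.6 -319.8] nose [ 582.9 -268.9] nose past foot -51.6 lat 26.3 askew -0.171
[ 6.15328e+02 -4.18556e+02 -5.99000e-01] res [-0.1  0.   0.1  0. ]
foot [ 616.2 -331.8] nose [ 582.9 -268.9] nose past foot -62.9 lat 33.3 askew -0.174
[ 6.10109e+02 -4.08211e+02 -6.02000e-01] res [ 0.7 -0.1  1.5  1.2 -2.6 -0.7 -0.6 -0.3]
foot [ 611.2 -321.5] nose [ 582.9 -268.9] nose past foot -53.1 lat 27.4 askew -0.171
```

Run:
```python
from h import *
go([522,-209.5,40],-.773);go([522,-209.5,.5],-.773)
```

```text
row [0.0001, 0.0001, 0.055] [-0.1045, -0.1977, 1.1397] mm [-26.1 -49.4 284.9]
row [0.0001, 0.0001, 0.055] [-0.1045, -0.1977, 1.2977] mm [-26.1 -49.4 324.4]
```

Request:
carry_out --pt "0 0 0.055 -0.104 -0.198 0.5 -0.41" --pt "0 0 0.055 -0.104 -0.198 0.98 -0.41" --pt "0 0 0.055 -0.104 -0.198 0.98 -0.41" --pt "0 0 0.055 -0.104 -0.198 0.98 -0.41" --pt "0 0 0.055 -0.104 -0.198 0.98 -0.41" --pt "0 0 0.055 -0.104 -0.198 0.98 -0.41"

```text
clock: 3.15
eef_pos: [523.9, -209.4, 81.7]
tcp_rot: [-3.141, -0.002, -0.771]
contact_force: [1.3, 0.2, 0.7]
opening: 0.703
grasp_force: 0.0
```

Run:
```python
from h import *
save("w2.png",r.grab_frame("wrist"));go([522,-209.5,.5],-.773);print(r.sense()["opening"])
```

```text
row [-0.0004, -0.0011, 0.0005] [-0.0093, 0.0069, 0.3281] mm [-2.3  1.7 82. ]
0.70193735814662
```

View pics/w2.png

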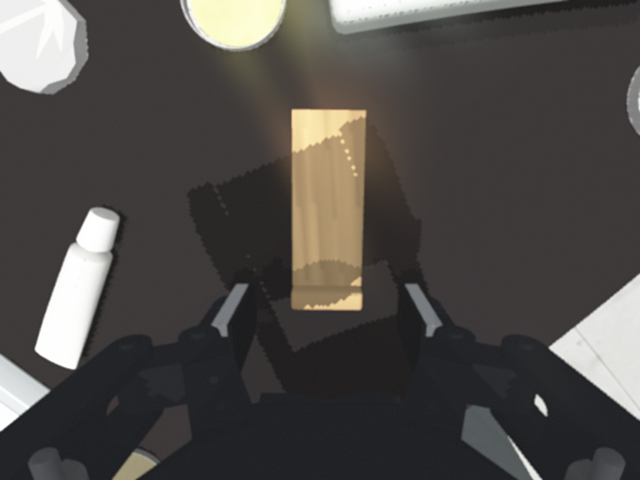

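The wedge (292–365, 110–310) lies centred between the fingers at columns 240 and 408, and squarely aligned with them. I'll go down and cage it.

Request:
carry_out --force 20 --pt "0 0 0 -0.009 0.007 0.16 -0.41" --pt "0 0 0 -0.009 0.007 0.28 -0.41" --pt "0 0 0 -0.009 0.007 0.326 -0.41" --pt "0 0 0 -0.009 0.007 0.326 -0.41" --pt "0 0 0 -0.009 0.007 0.326 -0.08" --pt "0 0 0 -0.009 0.007 0.326 -0.08" --pt "0 0 0 -0.009 0.007 0.326 -0.08"

```text
clock: 4.08
eef_pos: [520.9, -208.3, -0.7]
tcp_rot: [-3.141, -0.001, -0.771]
contact_force: [1.4, 1.1, 0.3]
opening: 0.538
grasp_force: 0.5
```

Run:
```python
from h import *
go([492,-246,.5],-.6)
```

```text
row [-0.0002, -0.0005, -0.0545] [0.0222, 0.1886, -0.0048] mm [ 5.6 47.1 -1.2]
```

Request:
carry_out --pt "0 0 -0.008 0.003 0.025 -0.003 -0.08" --pt "0 0 -0.016 0.006 0.055 -0.004 -0.08" --pt "0 0 -0.025 0.01 0.085 -0.005 -0.08" --pt "0 0 -0.034 0.014 0.115 -0.005 -0.08" --pt "0 0 -0.043 0.018 0.145 -0.005 -0.08" --pt "0 0 -0.05 0.021 0.17 -0.005 -0.08" --pt "0 0 -0.0545 0.022 0.188 -0.005 -0.08" --pt "0 0 -0.0545 0.022 0.188 -0.005 -0.08"

```text
clock: 5.08
eef_pos: [491.0, -245.9, -0.2]
tcp_rot: [3.142, 0.0, -0.6]
contact_force: [0.3, 0.4, 0.4]
opening: 0.54
grasp_force: 0.0
```

Request:
carry_out --force 20 --pt "0 0 0 0 0 0 0.0" --pt "0 0 0 0 0 0 0.0" --pt "0 0 0 0 0 0 -0.41" --pt "0 0 0 0 0 0 -0.41" --pt "0 0 0 0 0 0 -0.41" --pt "0 0 0 0 0 -0.2 -0.41" --pt "0 0 0 0 0 -0.4 -0.41" --pt "0 0 0 0 0 -0.4 -0.41"

```text
clock: 6.08
eef_pos: [493.9, -246.9, 103.4]
tcp_rot: [-3.141, -0.007, -0.6]
contact_force: [0.0, -0.6, -0.9]
opening: 0.704
grasp_force: 0.0
```

Run:
```python
from h import *
import pickle
k=r.get_calibration("wrist");im=r.grab_frame("wrist");save("w3.png",im);pickle.dump(k,open("k3.pkl","wb"))
b=[615,-417.9,-.6,.075];w=[513.0,-260.5,-.6]
print(proj("wrist",bal(b,[[-70,95,52],[-70,-95,52]])).round(1).tolist(),proj("wrist",wed(w,[[60,22,0],[60,-22,0],[-60,22,24],[-60,-22,24]])).round(1).tolist())
for d in r.silhouettes("wrist","wedge")[:2]:
    c=max(cv2.findContours(d["region"].astype(np.uint8),0,2)[0],key=cv2.contourArea)
    print(d["score"],cv2.approxPolyDP(c,4,True).reshape(-1,2).tolist())
```

```text
[[280.3, 24.9], [641.4, 34.3]] [[294.2, 111.9], [361.3, 112.0], [294.9, 296.4], [360.1, 296.4]]
0.7 [[353, 111], [289, 114], [299, 293], [350, 293], [361, 288]]
```

View pics/w3.png

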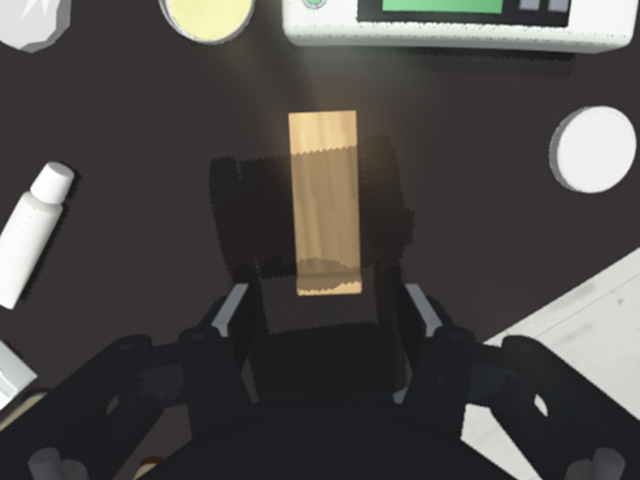

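The wedge now points almost straight: its nose is at (289–356,112), its heel at (298–361,294), and the balance's front-left corner at (285,40). Now I'll fit the pose and go behind the heel.

Run:
```python
from h import *
import pickle;k=pickle.load(open("k3.pkl","rb"))
w=fit(wed,[("wrist",k,[[60,22,0],[60,-22,0],[-60,22,24],[-60,-22,24]],[[289.5,114],[356.5,111],[297.5,295.5],[361.5,293]])],[513,-260,-.6])
rel([615,-417.9,-.6,.075],w)
h=lambda x,y=0:wed(w,[-60+x,y,0])[0,:2].round(1);print("heel",h(0),"behind",h(-25))
p=h(-25);go([*p,60],-.6);go([*p,8],-.6)
```

```text
[ 515.307 -260.673   -0.562] res [ 0.2 -0.7 -0.4 -0.3 -0.3  0.4  0.4  0.7]
foot [ 616.  -331.2] nose [ 566.1 -292.6] nose past foot -62.9 lat 3.6 askew 0.038
heel [ 464.5 -228.7] behind [ 443.4 -215.4]
row [-0.0, -0.0003, 0.0001] [-0.2271, 0.0085, 0.1596] mm [-56.8   2.1  39.9]
row [-0.0, -0.0003, 0.0001] [-0.2273, 0.0085, 0.3676] mm [-56.8   2.1  91.9]
```

Request:
carry_out --pt "0 0 0 -0.1 0.008 0 0.62" --pt "0 0 0 -0.228 0.008 0 0.62" --pt "0 0 0 -0.228 0.008 0.1 0.62" --pt "0 0 0 -0.228 0.008 0.25 0.62" --pt "0 0 0 -0.228 0.008 0.38 0.62" --pt "0 0 0 -0.228 0.008 0.38 0.62"

```text
clock: 6.92
eef_pos: [441.7, -214.4, 2.1]
tcp_rot: [3.141, 0.004, -0.6]
contact_force: [-0.3, -0.2, 0.4]
opening: 0.19
grasp_force: 0.0
```

Request:
carry_out --pt "0 0 0 0.02 0 0 0.62" --pt "0 0 0 0.04 0 0 0.62" --pt "0 0 0 0.06 0 0 0.62" --pt "0 0 0 0.08 0 0 0.62" --pt "0 0 0 0.11 0 0 0.62" --pt "0 0 0 0.14 0 0 0.62" --pt "0 0 0 0.16 0 0 0.62" --pt "0 0 0 0.16 0 0 0.62"

```text
clock: 7.92
eef_pos: [476.7, -238.1, 4.8]
tcp_rot: [-3.142, -0.001, -0.6]
contact_force: [0.2, -0.1, 0.1]
opening: 0.19
grasp_force: 0.0
```

Run:
```python
from h import *
import pickle
k=r.get_calibration("wrist");im=r.grab_frame("wrist");save("w4.png",im);pickle.dump(k,open("k4.pkl","wb"))
s=r.sense();u=np.array([np.cos(.6),-np.sin(.6)]);print(s["eef_pos"],"Fx",s["contact_force"][:2]@u)
```

```text
[ 476.41751364 -237.90255738    4.78092257] Fx -0.1466184163179267
```

View pics/w4.png

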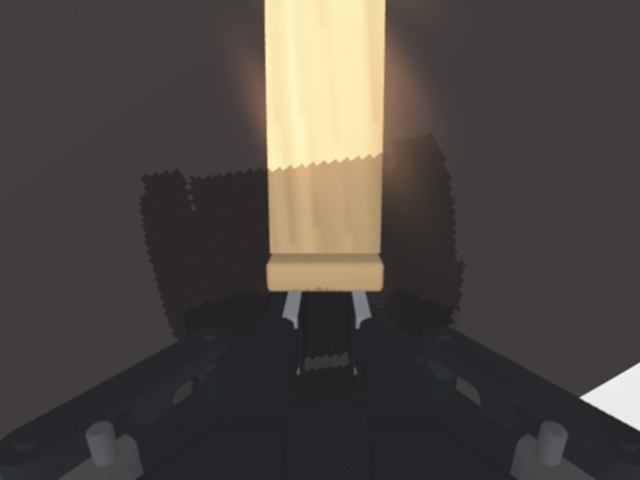

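The heel sits flush and centred on both fingertips (267–383, 255–290), and the wedge points straight ahead. I'll keep pushing.

Request:
carry_out --pt "0 0 0 0.03 0 0 0.62" --pt "0 0 0 0.06 0 0 0.62" --pt "0 0 0 0.08 0 0 0.62" --pt "0 0 0 0.1 0 0 0.62" --pt "0 0 0 0.12 0 0 0.62" --pt "0 0 0 0.14 0 0 0.62" --pt "0 0 0 0.16 0 0 0.62" --pt "0 0 0 0.16 0 0 0.62"

```text
clock: 8.98
eef_pos: [507.1, -259.1, 4.1]
tcp_rot: [3.141, 0.005, -0.6]
contact_force: [-6.1, 4.3, 1.1]
opening: 0.189
grasp_force: 3.5
```

Request:
carry_out --pt "0 0 0 0.01 0 0 0.62" --pt "0 0 0 0.02 0 0 0.62" --pt "0 0 0 0.03 0 0 0.62" --pt "0 0 0 0.04 0 0 0.62" --pt "0 0 0 0.04 0 0 0.62"

```text
clock: 9.6
eef_pos: [515.0, -264.6, 4.1]
tcp_rot: [3.141, 0.006, -0.6]
contact_force: [-6.8, 5.1, 3.2]
opening: 0.188
grasp_force: 4.2
```

Request:
carry_out --pt "0 0 0 0.01 0 0 0.62" --pt "0 0 0 0.02 0 0 0.62" --pt "0 0 0 0.03 0 0 0.62" --pt "0 0 0 0.04 0 0 0.62" --pt "0 0 0 0.04 0 0 0.62"

```text
clock: 10.22
eef_pos: [523.4, -270.3, 4.1]
tcp_rot: [3.141, 0.005, -0.6]
contact_force: [-7.3, 5.2, 2.7]
opening: 0.19
grasp_force: 4.1
```

Request:
carry_out --pt "0 0 0 0.01 0 0 0.62" --pt "0 0 0 0.02 0 0 0.62" --pt "0 0 0 0.03 0 0 0.62" --pt "0 0 0 0.03 0 0 0.62"

```text
clock: 10.72
eef_pos: [529.7, -274.6, 4.1]
tcp_rot: [3.141, 0.005, -0.6]
contact_force: [-6.5, 3.8, 3.4]
opening: 0.193
grasp_force: 3.9
```

```bash
cat >> h.py <<'E'
def look(n,view=False):
    im=r.grab_frame("side");save(n,im);a=cv2.imread("pics/side0.png",0);b=cv2.cvtColor(im,cv2.COLOR_RGB2GRAY)
    f=lambda q:np.float32(q)*.3+np.float32([200,140])
    nm=["FLtop","FRtop","BLtop","BRtop","disp","btn","pan"]
    p=f([[294,344],[447,218],[163,268],[317,157],[310,295],[290,314],[290,225]]).astype(np.float32).reshape(-1,1,2)
    q,st,e=cv2.calcOpticalFlowPyrLK(a,b,p,None,winSize=(13,13),maxLevel=2)
    for x in zip(nm,(q-p).reshape(-1,2).round(1).tolist(),st.ravel()):print(*x)
    s=r.sense();u=np.array([np.cos(.6),-np.sin(.6)])
    print("t",s["clock"],"nose past foot",s["eef_pos"][:2]@u+131-695.4,"F",-s["contact_force"][:2]@u)
def expect(le0,le1,dx=0):
    b=[615,-417.9,-.6];L=[[-70,95,52],[-70,-95,52],[70,95,52],[70,-95,52]];u=[dx*np.cos(.6),-dx*np.sin(.6),0]
    print(le0,le1,dx,(proj("side",bal([*b,le1],L)+u)-proj("side",bal([*b,le0],L))).round(1).tolist())
E
python3 - <<'E'
from h import *
look("s1.png");expect(.075,.05);expect(.075,.0);expect(.075,.075,5)
im=cv2.imread("pics/s1.png")[:,:,::-1];save("s1c.png",cv2.resize(im[140:320,200:440],(800,600)))
E
```

```text
FLtop [-0.4000000059604645, -2.0999999046325684] 1
FRtop [-29.5, -12.600000381469727] 1
BLtop [-0.20000000298023224, -0.6000000238418579] 1
BRtop [-0.20000000298023224, 1.2000000476837158] 1
disp [-0.4000000059604645, -1.899999976158142] 1
btn [-0.800000011920929, -2.0999999046325684] 1
pan [-11.399999618530273, 10.800000190734863] 1
t 10.775 nose past foot 27.83884324914459 F 7.9627893722060135
0.075 0.05 0 [[-0.2, -1.2], [-0.2, -0.3], [-0.1, -0.2], [-0.1, 0.6]]
0.075 0.0 0 [[-0.5, -3.7], [-0.5, -0.9], [-0.3, -0.7], [-0.4, 1.8]]
0.075 0.075 5 [[-1.6, -0.7], [-1.5, -0.6], [-1.4, -0.7], [-1.4, -0.5]]
```

View pics/s1c.png

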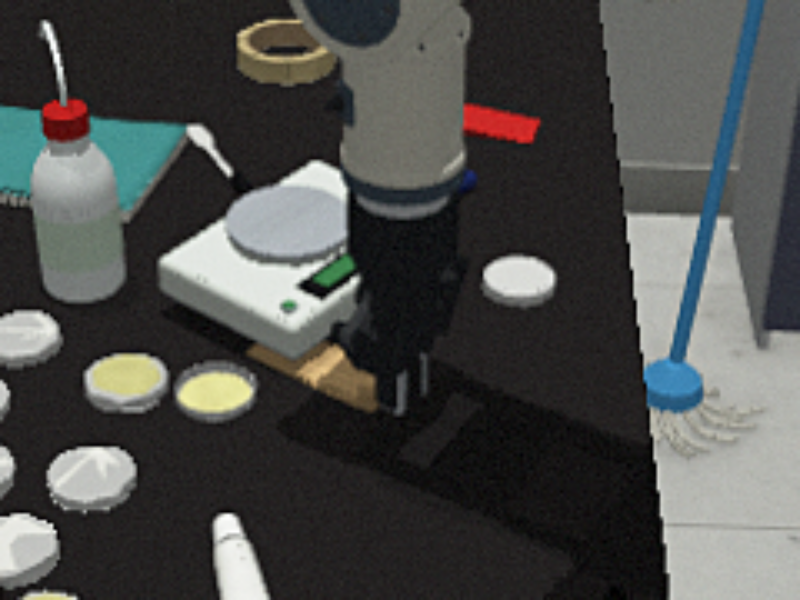

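The wedge is going under the foot, the front-left corner is rising (FL top −2.1 px), and the balance is not sliding. I'll continue in small steps, watching the force.

Request:
carry_out --pt "0 0 0 0.01 0 0 0.62" --pt "0 0 0 0.02 0 0 0.62" --pt "0 0 0 0.03 0 0 0.62" --pt "0 0 0 0.03 0 0 0.62"

```text
clock: 11.28
eef_pos: [536.0, -278.9, 4.1]
tcp_rot: [3.141, 0.005, -0.6]
contact_force: [-6.4, 4.3, 3.1]
opening: 0.188
grasp_force: 3.8
```

Request:
carry_out --pt "0 0 0 0.008 0 0 0.62" --pt "0 0 0 0.016 0 0 0.62" --pt "0 0 0 0.016 0 0 0.62"

```text
clock: 11.65
eef_pos: [539.1, -281.0, 4.1]
tcp_rot: [3.141, 0.005, -0.6]
contact_force: [-6.2, 4.5, 2.5]
opening: 0.188
grasp_force: 4.1
```

Request:
carry_out --pt "0 0 0 0.008 0 0 0.62" --pt "0 0 0 0.016 0 0 0.62" --pt "0 0 0 0.016 0 0 0.62"

```text
clock: 12.02
eef_pos: [542.5, -283.3, 4.1]
tcp_rot: [3.141, 0.005, -0.6]
contact_force: [-5.5, 4.5, 3.0]
opening: 0.19
grasp_force: 3.9
```

```bash
python3 -c "
from h import *
look('s2.png')"
```

```text
FLtop [-0.6000000238418579, -2.9000000953674316] 1
FRtop [-35.0, -14.100000381469727] 1
BLtop [-0.20000000298023224, -0.699999988079071] 1
BRtop [-1.899999976158142, 2.5] 1
disp [-0.5, -2.5] 1
btn [-0.800000011920929, -2.799999952316284] 1
pan [-117.4000015258789, 313.79998779296875] 0
t 12.075 nose past foot 43.34288923362692 F 7.989471666760011
```

Still about 7–8 N, so the opposite foot isn't down yet. I'll go on in small steps.

Request:
carry_out --pt "0 0 0 0.008 0 0 0.62" --pt "0 0 0 0.016 0 0 0.62" --pt "0 0 0 0.016 0 0 0.62"

```text
clock: 12.45
eef_pos: [545.9, -285.6, 4.1]
tcp_rot: [3.141, 0.005, -0.6]
contact_force: [-6.2, 4.5, 3.2]
opening: 0.191
grasp_force: 3.8
```

Request:
carry_out --pt "0 0 0 0.008 0 0 0.62" --pt "0 0 0 0.016 0 0 0.62" --pt "0 0 0 0.016 0 0 0.62"

```text
clock: 12.82
eef_pos: [549.2, -287.9, 4.1]
tcp_rot: [3.141, 0.005, -0.6]
contact_force: [-6.6, 3.6, 2.9]
opening: 0.189
grasp_force: 4.0
```

```bash
python3 -c "
from h import *
look('s3.png')"
```

```text
FLtop [-1.600000023841858, -3.700000047683716] 1
FRtop [-37.599998474121094, -13.600000381469727] 1
BLtop [-0.20000000298023224, -0.800000011920929] 1
BRtop [-3.5999999046325684, 3.700000047683716] 1
disp [-0.4000000059604645, -2.9000000953674316] 1
btn [-1.2999999523162842, -3.5999999046325684] 1
pan [-35.599998474121094, 138.10000610351562] 1
t 12.875 nose past foot 51.3491301252194 F 7.655066580477811
```

Request:
carry_out --pt "0 0 0 0.008 0 0 0.62" --pt "0 0 0 0.016 0 0 0.62" --pt "0 0 0 0.016 0 0 0.62"

```text
clock: 13.25
eef_pos: [552.5, -290.2, 4.1]
tcp_rot: [3.141, 0.005, -0.6]
contact_force: [-6.1, 4.8, 3.4]
opening: 0.191
grasp_force: 3.9
```

Request:
carry_out --pt "0 0 0 0.006 0 0 0.62" --pt "0 0 0 0.012 0 0 0.62" --pt "0 0 0 0.012 0 0 0.62"

```text
clock: 13.62
eef_pos: [554.8, -291.7, 4.1]
tcp_rot: [3.141, 0.005, -0.6]
contact_force: [-7.4, 4.3, 3.8]
opening: 0.191
grasp_force: 4.2
```

```bash
python3 -c "
from h import *
look('s4.png')"
```

```text
FLtop [-3.799999952316284, -5.0] 1
FRtop [-40.099998474121094, -12.800000190734863] 1
BLtop [-0.20000000298023224, -0.8999999761581421] 1
BRtop [-5.199999809265137, 4.800000190734863] 1
disp [-13.5, -11.600000381469727] 1
btn [-2.5, -4.599999904632568] 1
pan [-90.69999694824219, 328.0] 0
t 13.675 nose past foot 58.28491992847523 F 7.927548690317938
```

Request:
carry_out --pt "0 0 0 0.006 0 0 0.62" --pt "0 0 0 0.012 0 0 0.62" --pt "0 0 0 0.012 0 0 0.62"

```text
clock: 14.05
eef_pos: [556.2, -292.7, 4.1]
tcp_rot: [3.141, 0.008, -0.6]
contact_force: [-10.8, 7.3, 8.7]
opening: 0.188
grasp_force: 6.6
```

Request:
carry_out --pt "0 0 0 0.006 0 0 0.62" --pt "0 0 0 0.012 0 0 0.62" --pt "0 0 0 0.012 0 0 0.62"

```text
clock: 14.42
eef_pos: [557.3, -293.6, 4.1]
tcp_rot: [3.141, 0.011, -0.6]
contact_force: [-15.4, 10.6, 14.4]
opening: 0.193
grasp_force: 9.5
```

Run:
```python
from h import *
look('s5.png')
a=cv2.imread("pics/side0.png");b=cv2.imread("pics/s5.png")
save("s5c.png",np.vstack([cv2.resize(x[175:265,235:355,::-1],(400,300),interpolation=cv2.INTER_CUBIC) for x in(a,b)]))
```

```text
FLtop [-5.5, -5.900000095367432] 1
FRtop [-41.5, -12.0] 1
BLtop [-0.20000000298023224, -0.8999999761581421] 1
BRtop [-6.800000190734863, 5.900000095367432] 1
disp [-13.5, -11.600000381469727] 1
btn [-6.5, -10.0] 1
pan [-80.9000015258789, 312.5] 0
t 14.475 nose past foot 61.31378919306678 F 18.95835503734598
```

View pics/s5c.png

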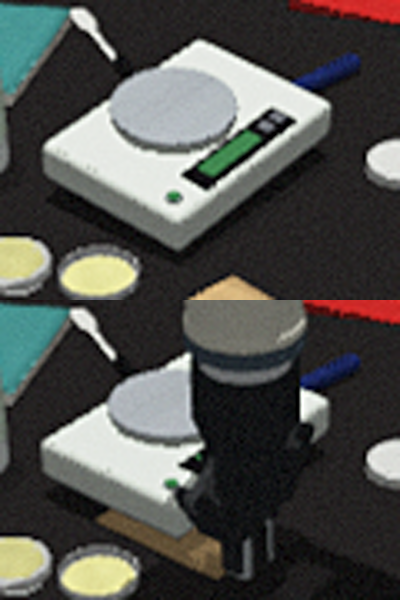

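The opposite foot seems to have just touched: the force jumped at a nose depth of about 60 mm. The housing's back-left corner hasn't moved. I'll push the last few millimetres while easing the downward drag.

Request:
carry_out --pt "0 0 0 0.002 0 -0.004 0.62" --pt "0 0 0 0.004 0 -0.008 0.62" --pt "0 0 0 0.006 0 -0.008 0.62" --pt "0 0 0 0.006 0 -0.008 0.62"

```text
clock: 14.98
eef_pos: [560.1, -294.9, 4.8]
tcp_rot: [3.141, 0.008, -0.6]
contact_force: [-5.5, 6.5, -6.0]
opening: 0.191
grasp_force: 4.0
```

```bash
python3 -c "
from h import *
look('s6.png')"
```

```text
FLtop [-6.099999904632568, -6.099999904632568] 1
FRtop [-42.599998474121094, -11.5] 1
BLtop [-0.699999988079071, -1.2999999523162842] 1
BRtop [-8.100000381469727, 6.5] 1
disp [-14.399999618530273, -12.0] 1
btn [-7.199999809265137, -10.300000190734863] 1
pan [-54.5, 136.6999969482422] 1
t 15.025 nose past foot 64.37448688864822 F 7.972377960761274
```

Request:
carry_out --pt "0 0 0 -0.04 0 0 0.62" --pt "0 0 0 -0.12 0 0 0.62" --pt "0 0 0 -0.2 0 0 0.62" --pt "0 0 0 -0.35 0 -0.2 0.62" --pt "0 0 0 -0.5 0 -0.4 0.62" --pt "0 0 0 -0.6 0 -0.6 0.62" --pt "0 0 0 -0.6 0 -0.6 0.62" --pt "0 0 0 -0.6 0 -0.6 0.62"

```text
clock: 16.02
eef_pos: [440.0, -212.9, 157.0]
tcp_rot: [-3.141, -0.002, -0.6]
contact_force: [0.4, -0.1, 0.5]
opening: 0.191
grasp_force: 0.0
```

Run:
```python
from h import *
look('s7.png');expect(.09,0);expect(.09,0,2);expect(.06,0)
b=cv2.imread("pics/s7.png");save("s7c.png",cv2.resize(b[165:275,230:370,::-1],(763,600),interpolation=cv2.INTER_CUBIC))
print(r.sense()["eef_pos"])
```

```text
FLtop [-1.2999999523162842, -3.700000047683716] 1
FRtop [-0.8999999761581421, -0.800000011920929] 1
BLtop [-0.800000011920929, -1.2000000476837158] 1
BRtop [-0.30000001192092896, 1.7999999523162842] 1
disp [-1.2999999523162842, -3.4000000953674316] 1
btn [-1.7999999523162842, -3.799999952316284] 1
pan [4.599999904632568, -4.400000095367432] 1
t 16.075 nose past foot -81.41234245277906 F 0.09096877135938264
0.09 0 0 [[-0.6, -4.4], [-0.6, -1.1], [-0.4, -0.9], [-0.4, 2.2]]
0.09 0 2 [[-1.3, -4.7], [-1.2, -1.4], [-0.9, -1.1], [-1.0, 2.0]]
0.06 0 0 [[-0.4, -3.0], [-0.4, -0.7], [-0.3, -0.6], [-0.3, 1.5]]
[ 439.61421481 -212.80437605  156.26173731]
```

View pics/s7c.png

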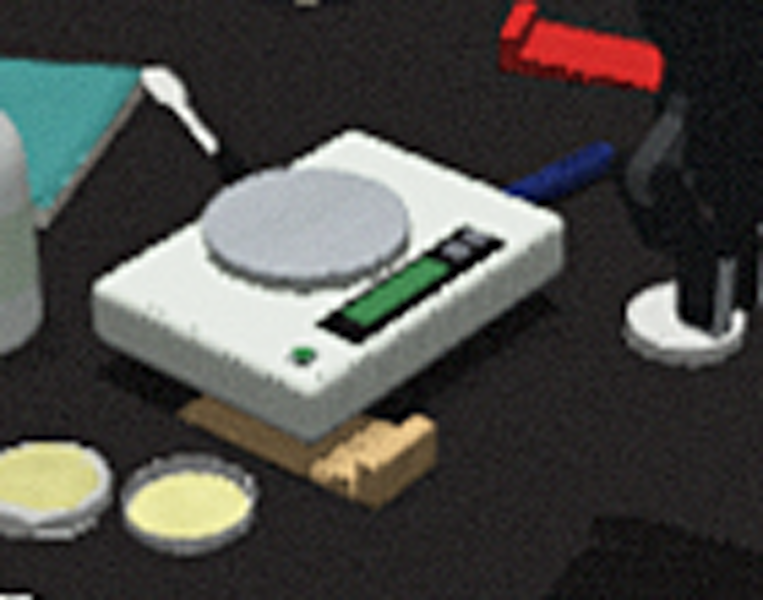

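The picture shows the balance standing level on the wedge, the heel clear of it, and the lids, pen and bottle untouched. The wedge may be only 3–4 mm past first touch, so I'll give it a last firm nudge.

Run:
```python
from h import *
s=r.sense();u=np.array([np.cos(.6),-np.sin(.6)]);e=s["eef_pos"][:2]
p0=np.array([560.1,-294.9])
for D in(40,60): go([*(p0+(D-64.4)*u),8],-.6)
```

```text
row [0.0, -0.0001, 0.0] [0.4854, -0.0011, 0.5932] mm [121.4  -0.3 148.3]
row [0.0, -0.0001, 0.0] [0.5654, -0.0011, 0.5932] mm [141.4  -0.3 148.3]
```

Request:
carry_out --pt "0 0 0 0.15 -0.001 0.2 0.62" --pt "0 0 0 0.3 -0.001 0.4 0.62" --pt "0 0 0 0.42 -0.001 0.55 0.62" --pt "0 0 0 0.46 -0.001 0.593 0.62" --pt "0 0 0 0.49 -0.001 0.593 0.62" --pt "0 0 0 0.53 -0.001 0.593 0.62" --pt "0 0 0 0.565 -0.001 0.593 0.62" --pt "0 0 0 0.565 -0.001 0.593 0.62"

```text
clock: 17.08
eef_pos: [557.3, -292.7, 9.8]
tcp_rot: [-3.141, -0.002, -0.6]
contact_force: [-1.0, 0.1, -0.8]
opening: 0.19
grasp_force: 0.0
```

Request:
carry_out --pt "0 0 0 0.008 0 0 0.62" --pt "0 0 0 0.016 0 0 0.62" --pt "0 0 0 0.018 0 -0.001 0.62" --pt "0 0 0 0.02 0 -0.001 0.62" --pt "0 0 0 0.02 0 -0.001 0.62"

```text
clock: 17.7
eef_pos: [560.1, -294.8, 8.7]
tcp_rot: [3.142, 0.0, -0.6]
contact_force: [-1.1, -0.2, 0.7]
opening: 0.187
grasp_force: 0.4
```

```bash
python3 -c "
from h import *
look('s8.png')"
```

```text
FLtop [-5.900000095367432, -5.900000095367432] 1
FRtop [-42.20000076293945, -11.699999809265137] 1
BLtop [-0.699999988079071, -1.2000000476837158] 1
BRtop [-7.699999809265137, 6.300000190734863] 1
disp [-14.300000190734863, -11.800000190734863] 1
btn [-7.300000190734863, -10.100000381469727] 1
pan [-89.5, 335.70001220703125] 0
t 17.75 nose past foot 64.3591740452174 F 1.424312184752857
```

Back at the heel face. Now small pushes.

Request:
carry_out --pt "0 0 0 0.004 0 -0.001 0.62" --pt "0 0 0 0.008 0 -0.002 0.62" --pt "0 0 0 0.008 0 -0.002 0.62"

```text
clock: 18.12
eef_pos: [560.1, -294.9, 8.7]
tcp_rot: [3.141, 0.004, -0.6]
contact_force: [-5.0, 4.5, 3.6]
opening: 0.19
grasp_force: 3.6
```

Request:
carry_out --pt "0 0 0 0.004 0 -0.001 0.62" --pt "0 0 0 0.008 0 -0.002 0.62" --pt "0 0 0 0.008 0 -0.002 0.62"

```text
clock: 18.5
eef_pos: [560.2, -295.0, 8.7]
tcp_rot: [3.141, 0.008, -0.6]
contact_force: [-9.8, 7.5, 4.9]
opening: 0.191
grasp_force: 6.1
```

```bash
python3 -c "
from h import *
look('s9.png')" | grep -E 'BL|nose'
```

```text
BLtop [-0.699999988079071, -1.2000000476837158] 1
t 18.55 nose past foot 64.51887141387829 F 11.540876465523763
```

Request:
carry_out --pt "0 0 0 0.004 0 -0.001 0.62" --pt "0 0 0 0.008 0 -0.003 0.62" --pt "0 0 0 0.008 0 -0.003 0.62"

```text
clock: 18.92
eef_pos: [561.7, -296.0, 8.8]
tcp_rot: [3.141, 0.008, -0.6]
contact_force: [-7.7, 6.4, -0.8]
opening: 0.191
grasp_force: 5.2
```

```bash
python3 -c "
from h import *
look('s10.png')" | grep -E 'BL|nose'
```

```text
BLtop [-0.8999999761581421, -1.5] 1
t 18.975 nose past foot 66.30282566302242 F 9.887108988977678
```

Request:
carry_out --pt "0 0 0 0.004 0 -0.001 0.62" --pt "0 0 0 0.008 0 -0.003 0.62" --pt "0 0 0 0.008 0 -0.003 0.62"

```text
clock: 19.35
eef_pos: [563.8, -297.2, 9.4]
tcp_rot: [3.141, 0.008, -0.6]
contact_force: [-5.9, 6.7, -4.6]
opening: 0.192
grasp_force: 4.0
```

```bash
python3 -c "
from h import *
look('s11.png')" | grep -E 'BL|nose'
```

```text
BLtop [-1.399999976158142, -2.0] 1
t 19.4 nose past foot 68.72245085707857 F 8.702560298283286
```

The balance now starts to slide along with the wedge, so the opposite foot is bearing. I'll withdraw.

Request:
carry_out --pt "0 0 0 -0.04 0 0 0.62" --pt "0 0 0 -0.12 0 0 0.62" --pt "0 0 0 -0.2 0 0 0.62" --pt "0 0 0 -0.35 0 -0.2 0.62" --pt "0 0 0 -0.5 0 -0.4 0.62" --pt "0 0 0 -0.7 0 -0.6 0.62" --pt "0 0 0 -0.7 0 -0.7 0.62" --pt "0 0 0 -0.7 0 -0.7 0.62"

```text
clock: 20.4
eef_pos: [423.9, -201.4, 189.2]
tcp_rot: [-3.141, -0.007, -0.6]
contact_force: [1.0, 0.3, -0.3]
opening: 0.186
grasp_force: 0.0
```

Run:
```python
from h import *
look('s12.png');expect(.08,0,4);expect(.09,0,4)
a=cv2.imread("pics/s7.png",0);b=cv2.imread("pics/s12.png",0)
p=np.float32([[288,243],[334,204],[249,220],[295,187],[293,233]]).reshape(-1,1,2)
q,_,_=cv2.calcOpticalFlowPyrLK(a,b,p,None,winSize=(13,13));print((q-p).reshape(-1,2).round(2).tolist())
b=cv2.imread("pics/s12.png");save("s12c.png",cv2.resize(b[165:275,230:370,::-1],(763,600),interpolation=cv2.INTER_CUBIC))
```

```text
FLtop [7.699999809265137, -2.9000000953674316] 1
FRtop [-1.100000023841858, -0.6000000238418579] 1
BLtop [-1.5, -1.899999976158142] 1
BRtop [-0.10000000149011612, 1.600000023841858] 1
disp [-2.4000000953674316, -3.700000047683716] 1
btn [-3.299999952316284, -4.400000095367432] 1
pan [-3.799999952316284, -24.5] 1
t 20.45 nose past foot -101.3959320000846 F 0.38872356575237377
0.08 0 4 [[-1.8, -4.5], [-1.8, -1.5], [-1.5, -1.3], [-1.5, 1.5]]
0.09 0 4 [[-1.9, -5.0], [-1.8, -1.6], [-1.5, -1.4], [-1.6, 1.8]]
[[-1.690000057220459, -0.41999998688697815], [-0.27000001072883606, 0.15000000596046448], [-0.7400000095367432, -0.6899999976158142], [0.20000000298023224, -0.20999999344348907], [-1.2200000286102295, -0.3700000047683716]]
```

View pics/s12c.png

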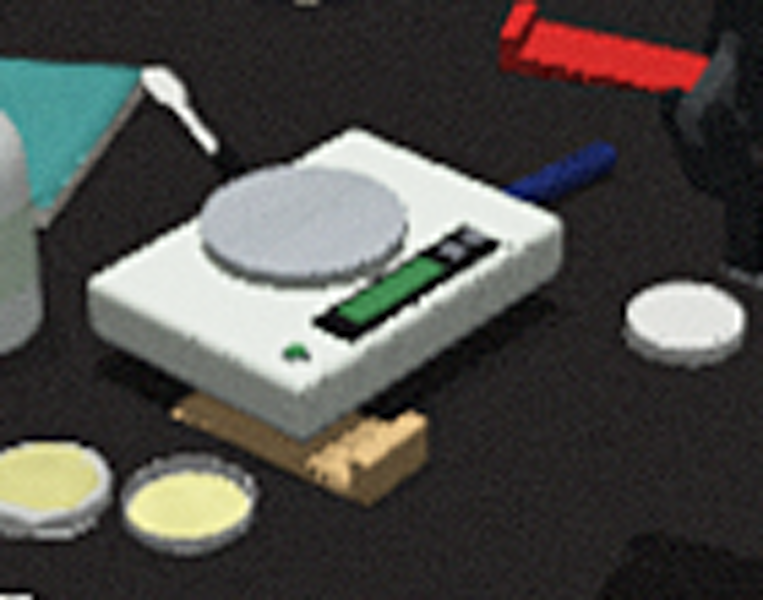

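The picture shows the balance level, slid only about 3–4 mm at its left side. The wedge is under the foot, the other things are where they were, and the hand is clear.

```bash
python3 -c "
from rig import r
print(r.sign_off())"
```

```text
the job is handed in; nothing more can be done
None
```

The job is handed in: the wood wedge is under the short foot and the balance looks level in the side view; the opposite foot is hidden, so I judged it firmly down only from the rise in push force and the balance starting to slide, which shifted it about 3–4 mm at its left side. The hand is clear and, in the last side view, the other things look unmoved.

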